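# Seat a fence bracket against two dowels and an end stop

### The arm

A 6-joint arm with a two-finger parallel gripper is mounted at the origin on a cart in front of the work surface, level with it; the furniture and walls round the work are solid. World frame = base frame: x ahead of the robot, y to its left, z up, the work surface at z = 0. Lengths are in mm, angles in rad, forces in N, time in s.
With the tool pointing down it reaches from about 325 to 850 mm from the base axis. Payload 4.4 kg.
Tool frame: the origin (TCP) lies midway between the tips of the shut fingers; the grasp point (between the pads) lies 19 mm behind it; z points along the fingers, y is the line along which they close (so a half turn about z gives the same grasp; the last joint's range is limited). The gripper opens to 94 mm and grips with 3 to 60 N. Pads are 16 mm wide; open, the fingers measure 119 mm over their backs; the gripper's body (75 mm by 177 mm) begins 78 mm behind the grasp point.
Start: joints at [-1.333, 0.207, 1.542, -0, 1.393, -0.15], TCP at [217.426, -532.309, 205.447] pointing down, gripper open.
Joint ranges: [-2.73, 2.73], [-0.86, 2.22], [0.23, 2.46], [-1.11, 4.25], [0.08, 2.63], [-2.82, 2.82]. Speed limits (rad/s): [2.79, 2.79, 3.14, 3.14, 3.14, 3.14].

### API

Orientations are given as a 3x3 rotation matrix whose columns are the frame's x, y, z axes.
In Python, from workcell import * gives the robot as it stands.
- The arm moves only by the shell command python3 -m jog 'ROWS' [FORCE]. ROWS is a JSON object of lists of equal length, an entry for each row: "dp": the shift along the tool's x, y, z in cm, a list of three; "twist": the turn, a rotation vector about the tool's x, y, z in degrees, a list of three; "grip": the opening in per cent of the stroke, from 0 (shut) to 100 (fully open). A call has 1 to 8 rows; each row is the pose to reach, as a shift and turn from the pose commanded when the call began, along the tool's axes at that moment; what a row does not reach only later rows make up. A row lasts 1/10 s, in which the tool goes at most 50 mm and 8.59 degrees, less where a joint would pass 70% of its speed; a pose out of reach is approached as far as the arm can. A call with a gripper value outside its range is refused whole. The fingers move at their own pace and stop on an object; FORCE is the grip in N (left out, the last holds). Time passes only in rows, so rows that repeat a pose let the fingers close. It gives the time, the measured TCP pose, the force, the opening and the grip force at its end, in the units of the state.
- read_state(): the state, without advancing time (a new reading comes with each control period).
- camera(name): name is "side" or "top" or "wrist"; returns a dict with "img" (420x560x3 uint8, red, green, blue), "range_z" (420x560 float32, mm along the optical axis (not along the pixel's ray), 0 where there is no reading), "fov_y" (degrees; the focal length in pixels is half the picture's height over the tangent of half this angle, whatever the lens; pixels are square), "cx", "cy" (the principal point, pixels), "extrinsics" (4x4, takes a point from camera to world coordinates). Camera axes: x right, y down, z forward; pixel columns grow to the right and rows downward; lengths in mm; the calibration is good to about 2 mm. A picture is of the moment at which its call begins.
- hand_in(): hands the job in; it is judged then, once.
The state is a dict: "clock": time; "q": joint angles; "qd": joint speeds; "joint_torque": joint torques, N m; "eef_pos": TCP position; "orientation": TCP orientation; "force": force on the tool from outside, world axes, zero at the start; "ft_torque": the same for the moment, N m; "finger_gap": finger opening in mm; "finger_force": force on a finger pad.
Only numpy, scipy, OpenCV 4.12 (cv2) and the standard library are available. Lean on these libraries where they do the work, as an engineer would, in place of code of your own. Each camera call takes 0.05 s, during which the arm holds its last target. There are 200 camera calls.

### The job

Lay the cast bracket flat on the plywood drilling jig, between the end stop and the free end of the board and clear of the stop, with its long side along the two steel dowels. Push it by feel against both dowels at once, keeping a light but definite pressure on for a moment, and then slide it along them until it is fully home against the end stop as well, again with a moment of light pressure, so that it lies touching all three; never press any of the three with more than 30 N. Leave it there, let go, without disturbing the other things on the table.

Things in the scene. Friction and masses are not known exactly. Their poses are not given: they have to be found in the camera images.
- bracket: the loose part: grey cast aluminium bracket of about 0.3 to 0.6 kg, a flat rectangular foot plate 70 mm (own x) by 140 mm (own y) by 14 mm thick, with an upright rib 12 mm thick (own x), 90 mm long (own y), standing centred on it, its top 54 mm above the underside. Grip it by the rib. Origin: centre of the underside; z up. Symmetric: either way round is fine. It starts flat on the table to the left of the jig.
- jig_board: plywood board fixed to the table, 150 mm (own x) by 280 mm (own y) by 12 mm thick. Origin: centre of its underside, on the table; own x points away from the robot, own y to its left. The two dowels stand on its far (+x) side, the end stop near its right (-y) end; the left (+y) end is free.
- dowel_right: fixed upright steel dowel, 12 mm diameter, standing 24 mm above the board; origin on its axis at its foot, on the board's top, at (0.055, -0.065, 0.012) in the jig board's frame. The bracket's long edge goes against its near (-x) side.
- dowel_left: the other, equal steel dowel, at (0.055, 0.025, 0.012) in the jig board's frame.
- end_stop: dark wooden block bolted to the board, 44 mm (own x) by 24 mm (own y) by 30 mm high with a bolt head to 38 mm; axes parallel to the board's. Origin: centre of its underside, on the board's top; the bracket's short end goes against its +y face, 12 mm from the origin. It is set at a different place along the board each time.
- screw_jar: bystander: screw jar with a dark red lid, 63 mm diameter, 80 mm high; origin at the centre of the underside
- tape_measure: bystander: yellow tape measure, 43 x 90 x 62 mm; origin at the centre of the underside
- offcut_block: bystander: brown wooden offcut, 50 x 50 x 32 mm; origin at the centre of the underside
- small_offcut: bystander: small wooden offcut, 34 x 50 x 20 mm; origin at the centre of the underside

How it is judged:
By the outcome, as a careful person would: the job done as asked, in the order asked, and still so for the second after the job is handed in, with the robot touching nothing.
It also fails if it takes over 72 s, if anything falls off the work surface, if the arm or the gripper's body presses on something with over 40 N, if the wrist force passes 120 N, or if a joint passes its speed limit or range.

## Working session

There is one attempt and no reset: what is moved stays moved. The work goes in short steps, Python scripts to look and compute and a shell command to move; the robot and the scene stay as the last step left them, time stands still between calls to the robot, and variables do not carry over. Pictures are saved under pics/ and viewed, at most 10 in all, crops included, and the job is handed in when it is done.

```bash
mkdir -p pics; cat > h.py <<'E'
from workcell import *
import numpy as np, cv2
def cloud(c):
    r=c["range_z"].astype(float); H,W=r.shape
    f=H/2/np.tan(np.radians(c["fov_y"])/2)
    u,v=np.meshgrid(np.arange(W),np.arange(H))
    P=np.stack([(u-c["cx"])/f*r,(v-c["cy"])/f*r,r],-1)
    E=np.array(c["extrinsics"]); return P@E[:3,:3].T+E[:3,3], r>0
E
python3 - <<'E'
from h import *
for n in("top","side"):
    c=camera(n); np.savez(f"/tmp/{n}0.npz",**c); cv2.imwrite(f"pics/{n}0.png",c["img"][...,::-1])
    print(n,c["fov_y"],c["cx"],c["cy"],np.round(c["extrinsics"],3).tolist(),(c["range_z"]>0).mean())
print(read_state())
E
```

```text
top 44.346676758997404 279.3743309256573 207.6725480574679 [[0.02, -0.996, 0.092, 423.929], [-1.0, -0.021, -0.008, 104.298], [0.01, -0.092, -0.996, 1333.205], [0.0, 0.0, 0.0, 1.0]] 0.9960416666666667
side 50.937883507655826 276.1509534845334 208.66857808382034 [[0.991, -0.095, 0.093, 454.778], [-0.131, -0.58, 0.804, -809.281], [-0.023, -0.809, -0.587, 710.42], [0.0, 0.0, 0.0, 1.0]] 0.9959863945578231
{'clock': 0.1, 'q': array([-1.33346134e+00,  2.07359589e-01,  1.54276763e+00, -1.87028388e-05,
        1.39346680e+00, -1.50522719e-01]), 'qd': array([ 0.00060726, -0.00163449, -0.00255656, -0.00128559,  0.00017545,
       -0.00016586]), 'joint_torque': array([ 7.88198540e-04, -3.71857917e+01, -2.82294470e+01,  7.01022358e-02,
        3.10226111e-02, -4.91259300e-05]), 'eef_pos': array([ 217.27315766, -531.61146107,  204.41342957]), 'orientation': array([[ 9.25720225e-01,  3.78208707e-01, -4.88439864e-04],
       [ 3.78208917e-01, -9.25718233e-01,  1.94093080e-03],
       [ 2.81919240e-04, -1.98149121e-03, -9.99997997e-01]]), 'force': array([0.17281986, 0.09125463, 0.36798772]), 'ft_torque': array([ 0.02539374,  0.03904167, -0.00277349]), 'finger_force': 0.0, 'finger_gap': 93.841717040489}
```

View pics/top0.png

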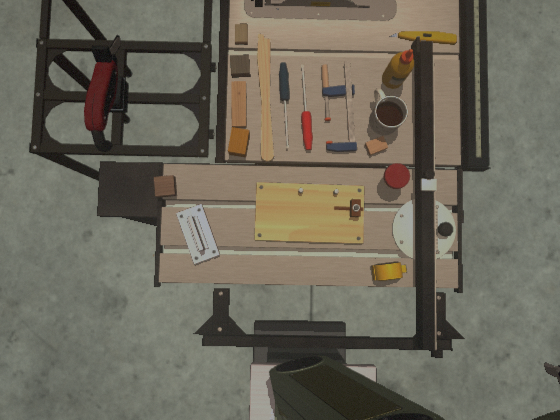

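View pics/side0.png

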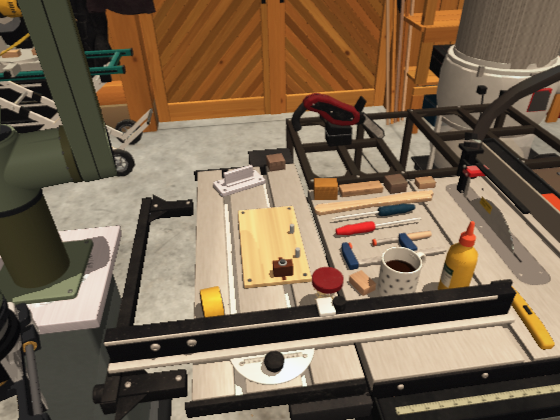

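The top view shows the bracket at (198,234), board centre (310,213), dowels (301,190) and (336,192), and end stop (355,208). The jar is at (397,175), the tape at (388,271), and an offcut at (164,186). A dark raised fence at u≈425 lies between the start pose and the work. The side view agrees.

```bash
cat >> h.py <<'E'
def rect(P,m,name,aspect=True):
    Q=P[m][:,:2].astype(np.float32); 
    (c,s,a)=cv2.minAreaRect(Q); b=cv2.boxPoints((c,s,a)); e=b[1]-b[0]; g=b[2]-b[1]
    l=e if np.hypot(*e)>np.hypot(*g) else g
    print(name,"n",len(Q),"c",np.round(c,1),"size",np.round(s,1),"long-axis deg",round(np.degrees(np.arctan2(l[1],l[0]))%180,2),"z",np.round(np.percentile(P[m][:,2],[5,50,95]),1)); return c
def comp(m,seed):
    n,l=cv2.connectedComponents(m.astype(np.uint8),connectivity=4); k=l[seed[1],seed[0]]; return (l==k)&(k>0)
E
python3 - <<'E'
from h import *
c=dict(np.load("/tmp/top0.npz")); P,ok=cloud(c); z=P[...,2]
box=lambda u0,u1,v0,v1:(np.add.outer(np.zeros(420),np.arange(560))>=u0)&(np.add.outer(np.zeros(420),np.arange(560))<=u1)&(np.add.outer(np.arange(420),np.zeros(560))>=v0)&(np.add.outer(np.arange(420),np.zeros(560))<=v1)
b=box(170,225,198,270)
rect(P,b&(z>7),"bracket"); rect(P,b&(z>7)&(z<25),"foot"); rect(P,b&(z>38),"rib")
B=box(245,372,172,252)
hsv=cv2.cvtColor(c["img"],cv2.COLOR_RGB2HSV)
for p in[(310,213),(350,235),(300,170),(245,210),(300,190)]: print(p,hsv[p[1],p[0]],z[p[1],p[0]])
rect(P,B&(z>6),"board z"); yl=comp(B&(hsv[...,1]>105)&(hsv[...,2]>120),(280,213)); rect(P,yl,"board col")
rect(P,box(343,368,195,222)&(z>28),"stop"); 
for n,x in(("dl",box(294,307,180,197)),("dr",box(329,342,182,199))): rect(P,x&(z>22),n)
rect(P,box(380,412,160,190)&(z>40),"jar");rect(P,box(368,412,258,285)&(z>30),"tape");rect(P,box(150,180,172,200)&(z>15),"off")
f=box(412,436,40,340); rect(P,f&(z>15),"fence")
for v in(60,120,184,230,290,340):print(v,np.round(P[v,424]),np.round(P[v,434]))
print("around", [(u,v,np.round(P[v,u]).tolist()) for u,v in((130,190),(376,147),(350,147),(220,330),(400,115),(405,60))])
# side view
c=dict(np.load("/tmp/side0.npz")); P,ok=cloud(c); z=P[...,2]
b=box(208,270,160,200)
rect(P,b&(z>7)&(z<25),"S foot"); rect(P,b&(z>45),"S rib"); 
B=box(236,318,200,290); rect(P,B&(z>27),"S tall")
for n,x in(("dl",box(285,298,222,238)),("dr",box(291,304,245,260)),("stop",box(270,296,255,280))): rect(P,x&(z>(22 if n!="stop" else 33)),"S "+n)
print(np.round([z[150,500-0],z[300,300],z[350,200]]))
E
```

```text
bracket n 1536 c [477.4 243. ] size [171.6 242.8] long-axis deg 104.16 z [10.1 15.8 55.4]
foot n 1293 c [462.9 298.5] size [171.3 126.8] long-axis deg 16.11 z [ 9.9 15.1 21.1]
rib n 218 c [441.7 226.7] size [237.9  68.1] long-axis deg 65.75 z [  44.2   54.3 1333.2]
(310, 213) [ 20 115 166] 11.50418933900869
(350, 235) [ 19 116 165] 14.130280565336534
(300, 170) [ 17  68 147] -1.6370026234826582
(245, 210) [ 16  62 147] -0.004303829414766369
(300, 190) [ 19  32 166] 36.693175799597384
board z n 6363 c [533.8  18.5] size [215.8 328. ] long-axis deg 91.27 z [ 8.1 12.7 19.1]
board col n 4849 c [515.6  17.1] size [279.  185.3] long-axis deg 89.38 z [ 8.2 12.6 17. ]
stop n 184 c [483.8 -12.4] size [ 46.4 258.3] long-axis deg 127.36 z [34.6 42.7 50. ]
dl n 19 c [509.   69.9] size [  9.8 183.2] long-axis deg 161.02 z [ 32.2  36.7 169.6]
dr n 21 c [510.6  27.8] size [ 10.8 230.9] long-axis deg 135.9 z [30.7 36.2 43.2]
jar n 539 c [546.2 -50.3] size [ 61.6 389.5] long-axis deg 119.35 z [75.4 80.8 85.1]
tape n 471 c [395.2 -55.4] size [320.8  49.1] long-axis deg 88.5 z [36.  56.7 64.5]
off n 42
[... 488 characters left out ...]
0, -153.0, 20.0]), (350, 147, [706.0, -85.0, 26.0]), (220, 330, [232.0, 239.0, -1.0]), (400, 115, [424.0, 104.0, 1333.0]), (405, 60, [890.0, -195.0, 155.0])]
S foot n 576 c [500.2 312.9] size [203.5  88.1] long-axis deg 28.11 z [ 8.5 14.9 22.3]
S rib n 149 c [ 444.9 -242.5] size [1130.7   82. ] long-axis deg 86.85 z [ 46.1  53.2 710.4]
S tall n 452 c [ 543.3 -384.7] size [862.5  91.6] long-axis deg 84.29 z [ 29.8  42.9 710.4]
S dl n 32 c [590.8  38.7] size [10.6 10.1] long-axis deg 83.25 z [22.6 32.9 38.7]
S dr n 41 c [ 515.7 -425.7] size [776.6  19.8] long-axis deg 79.52 z [24.4 34.2 41.9]
S stop n 214 c [ 513.1 -448.4] size [729.8  44. ] long-axis deg 84.27 z [34.7 42.2 50.6]
[64.  1. 20.]
```

```bash
cat >> h.py <<'E'
def plane(c,zp):
    H,W=c["range_z"].shape; f=H/2/np.tan(np.radians(c["fov_y"])/2)
    u,v=np.meshgrid(np.arange(W),np.arange(H))
    E=np.array(c["extrinsics"]); d=np.stack([(u-c["cx"])/f,(v-c["cy"])/f,np.ones((H,W))],-1)@E[:3,:3].T
    return E[:3,3]+d*((zp-E[2,3])/d[...,2])[...,None]
def box(u0,u1,v0,v1):
    m=np.zeros((420,560),bool); m[v0:v1+1,u0:u1+1]=1; return m
def big(m):
    n,l,s,_=cv2.connectedComponentsWithStats(m.astype(np.uint8),connectivity=4); return l==1+np.argmax(s[1:,4])
E
python3 - <<'E'
from h import *
for n,bs in(("top",dict(br=box(170,225,198,270),bd=box(245,372,172,252),st=box(343,368,195,222),dl=box(294,307,180,197),dr=box(329,342,182,199),jar=box(380,412,160,190),tape=box(368,412,258,285),off=box(150,180,172,200))),
  ("side",dict(br=box(208,270,160,200),bd=box(236,318,200,290),st=box(270,296,255,280),dl=box(285,298,220,238),dr=box(291,304,243,260)))):
    c=dict(np.load(f"/tmp/{n}0.npz")); P,ok=cloud(c); z=np.where(ok,P[...,2],0); 
    hsv=cv2.cvtColor(c["img"],cv2.COLOR_RGB2HSV)
    print(n)
    foot=big(bs["br"]&(z>7)); rect(plane(c,14),foot,"br foot")
    rib=big(bs["br"]&(z>40)); rect(plane(c,54),rib,"rib")
    grey=big(bs["br"]&(hsv[...,1]<40)&(hsv[...,2]>110)); rect(plane(c,14),grey,"br grey")
    yl=big(bs["bd"]&(hsv[...,1]>90)&(hsv[...,2]>120)); rect(plane(c,12),yl,"board")
    rect(plane(c,42),big(bs["st"]&(z>32)&(hsv[...,2]<140)),"stop dark")
    for k in("dl","dr"): rect(plane(c,36),big(bs[k]&(z>25)),k)
    for k,h in(("jar",80),("tape",62),("off",32)):
        if k in bs: rect(plane(c,h),big(bs[k]&(z>h*.75)),k)
E
```

```text
top
br foot n 1506 c [475.8 301.6] size [139.8  70.7] long-axis deg 21.44 z [14. 14. 14.]
rib n 201 c [475.6 300.9] size [89.7 14. ] long-axis deg 21.66 z [54. 54. 54.]
br grey n 1649 c [476.1 302.2] size [151.2 141.1] long-axis deg 1.7 z [14. 14. 14.]
board n 5848 c [536.4  16.8] size [279.4 149.5] long-axis deg 89.35 z [12. 12. 12.]
stop dark n 168 c [548.  -97.6] size [43.3 22.7] long-axis deg 0.41 z [42. 42. 42.]
dl n 18 c [590.2  41.5] size [10.2  7.6] long-axis deg 0.95 z [36. 36. 36.]
dr n 20 c [589.6 -48.7] size [10.3 10.2] long-axis deg 0.59 z [36. 36. 36.]
jar n 536 c [ 625.6 -192.3] size [62.5 61.7] long-axis deg 0.08 z [80. 80. 80.]
tape n 365 c [ 392.  -177.9] size [41.  58.8] long-axis deg 99.48 z [62. 62. 62.]
off n 400 c [595.2 388.1] size [51.7 50.9] long-axis deg 7.35 z [32. 32. 32.]
side
br foot n 867 c [470.3 312.4] size [147.2 114.6] long-axis deg 21.48 z [14. 14. 14.]
rib n 187 c [475.4 289. ] size [97.8 36. ] long-axis deg 21.59 z [54. 54. 54.]
br grey n 344 c [474.7 299.7] size [136.9  72.2] long-axis deg 21.04 z [14. 14. 14.]
board n 4494 c [544.1   4.8] size [303.5 171.7] long-axis deg 89.32 z [12. 12. 12.]
stop dark n 180 c [ 546.7 -103.5] size [35.1 41.8] long-axis deg 172.81 z [42. 42. 42.]
dl n 26 c [590.   33.2] size [19.9  9.9] long-axis deg 81.02 z [36. 36. 36.]
dr n 33 c [588.5 -54.9] size [20.8 11.5] long-axis deg 80.49 z [36. 36. 36.]
```

```bash
cat >> h.py <<'E'
def rel(target,R=None,p=None):
    s=read_state(); R=s["orientation"] if R is None else R; p=s["eef_pos"] if p is None else p
    return np.round(R.T@(np.array(target,float)-p)/10,2)
E
python3 -c "
from h import *
print(rel((440,-220,205)))"
```

```text
[ 3.240e+01 -2.042e+01 -1.000e-02]
```

```bash
python3 -m jog '{"dp":[[32.4,-20.4,0],[32.4,-20.4,0],[32.4,-20.4,0],[32.4,-20.4,0],[32.4,-20.4,0],[32.4,-20.4,0],[32.4,-20.4,0],[32.4,-20.4,0]],"twist":[[0,0,0],[0,0,0],[0,0,0],[0,0,0],[0,0,0],[0,0,0],[0,0,0],[0,0,0]],"grip":[100,100,100,100,100,100,100,100]}'
python3 -c "
from h import *
print(rel((500,80,180)))"
```

```text
clock: 0.9
eef_pos: [441.2, -217.9, 205.1]
orientation: [[0.925, 0.38, -0.0], [0.38, -0.925, 0.001], [0.0, -0.001, -1.0]]
force: [0.3, -0.1, 0.5]
finger_gap: 94.3
finger_force: 0.0
[ 16.76 -25.32   2.54]
```

```bash
python3 -m jog '{"dp":[[16.8,-25.3,2.5],[16.8,-25.3,2.5],[16.8,-25.3,2.5],[16.8,-25.3,2.5],[16.8,-25.3,2.5],[16.8,-25.3,2.5],[16.8,-25.3,2.5]],"twist":[[0,0,0],[0,0,0],[0,0,0],[0,0,0],[0,0,0],[0,0,0],[0,0,0]],"grip":[100,100,100,100,100,100,100]}'
python3 -c "
from h import *
print(rel((476,301.5,150)))"
```

```text
clock: 1.6
eef_pos: [499.4, 81.8, 179.5]
orientation: [[0.923, 0.384, -0.002], [0.384, -0.923, 0.002], [-0.001, -0.002, -1.0]]
force: [0.2, -0.8, 0.5]
finger_gap: 94.1
finger_force: 0.0
[  6.29 -21.17   2.99]
```

```bash
python3 -m jog '{"dp":[[6.3,-21.2,3],[6.3,-21.2,3],[6.3,-21.2,3],[6.3,-21.2,3],[6.3,-21.2,3],[6.3,-21.2,3],[6.3,-21.2,3]],"twist":[[0,0,1],[0,0,1],[0,0,1],[0,0,1],[0,0,1],[0,0,1],[0,0,1]],"grip":[100,100,100,100,100,100,100]}'
python3 - <<'E'
from h import *
c=camera("wrist"); cv2.imwrite("pics/w1.png",c["img"][...,::-1])
s=read_state(); R=s["orientation"]; print(s["eef_pos"],np.degrees(np.arctan2(R[1,0],R[0,0])))
P,ok=cloud(c); z=np.where(ok,P[...,2],0); near=np.hypot(P[...,0]-476,P[...,1]-301)<85
rect(plane(c,54),big(near&(z>42)&(z<65)),"rib"); rect(plane(c,14),big(near&(z>7)&(z<65)),"foot")
print(rel((476,301.5,24)))
E
```

```text
clock: 2.3
eef_pos: [478.1, 296.0, 150.0]
orientation: [[0.932, 0.362, -0.001], [0.362, -0.932, -0.001], [-0.001, 0.001, -1.0]]
force: [0.1, 0.0, 0.2]
finger_gap: 94.0
finger_force: 0.0
[478.41994539 295.46855626 150.24809796] 21.16994781815368
rib n 1353 c [477.8 302.8] size [90.1 11.9] long-axis deg 21.51 z [54. 54. 54.]
foot n 9538 c [477.  302.4] size [138.8  69.5] long-axis deg 21.5 z [14. 14. 14.]
[ 0.   -0.66 12.62]
```

View pics/w1.png

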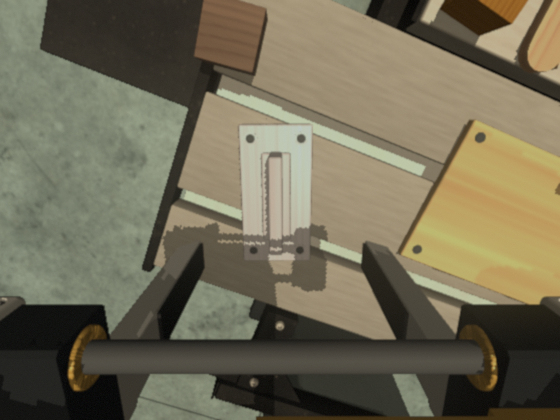

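The wrist view shows the bracket upright at (275,195), with its rib midway between the open fingers and nothing else within their sweep.

```bash
python3 -m jog '{"dp":[[0,-0.7,6],[0,-0.7,6],[0,-0.7,6]],"twist":[[0,0,0],[0,0,0],[0,0,0]],"grip":[60,60,60]}'
python3 -c "
from h import *
print(rel((477,302,22)),read_state()['eef_pos'])"
```

```text
clock: 2.65
eef_pos: [473.7, 301.0, 88.1]
orientation: [[0.933, 0.36, -0.006], [0.36, -0.933, -0.003], [-0.007, 0.001, -1.0]]
force: [0.6, -0.5, -0.6]
finger_gap: 73.4
finger_force: 0.0
[0.39 0.02 6.6 ] [473.65781642 300.98263813  88.05292508]
```

```bash
python3 -m jog '{"dp":[[0.3,0,3],[0.3,0,5],[0.3,0,6],[0.3,0,6.6],[0.3,0,6.6],[0.3,0,6.6]],"twist":[[0,0,0],[0,0,0],[0,0,0],[0,0,0],[0,0,0],[0,0,0]],"grip":[50,50,50,50,50,50]}'
python3 -c "
from h import *
print(rel((477,302,22)),read_state())"
```

```text
clock: 3.25
eef_pos: [479.6, 304.8, 25.7]
orientation: [[0.932, 0.362, 0.002], [0.362, -0.932, 0.001], [0.002, -0.0, -1.0]]
force: [-0.4, 0.2, -1.0]
finger_gap: 46.5
finger_force: 0.0
[-0.34  0.17  0.37] {'clock': 3.25, 'q': array([ 4.13911491e-01,  4.01091505e-01,  1.70037020e+00, -1.05134557e-05,
        1.03796922e+00,  1.61456018e+00]), 'qd': array([ 0.0040568 , -0.00330026, -0.00242042,  0.00028052, -0.00448638,
        0.00060702]), 'joint_torque': array([-5.61790005e-02, -3.93066823e+01, -2.24769759e+01,  6.87267559e-03,
       -5.68293314e-02, -6.22202424e-04]), 'eef_pos': array([479.55086227, 304.80887296,  25.74521098]), 'orientation': array([[ 9.32269878e-01,  3.61758128e-01,  1.98282731e-03],
       [ 3.61757113e-01, -9.32271983e-01,  8.61143992e-04],
       [ 2.16006018e-03, -8.55167225e-05, -9.99997663e-01]]), 'force': array([-0.44576455,  0.22822304, -0.95719591]), 'ft_torque': array([-0.01816249,  0.01156009,  0.02574459]), 'finger_force': 0.0, 'finger_gap': 46.548177132928636}
```

```bash
python3 -m jog '{"dp":[[-0.3,0.2,0.4],[-0.3,0.2,0.4],[-0.3,0.2,0.4],[-0.3,0.2,0.4],[-0.3,0.2,0.4],[-0.3,0.2,0.4],[-0.3,0.2,0.4],[-0.3,0.2,0.4]],"twist":[[0,0,0],[0,0,0],[0,0,0],[0,0,0],[0,0,0],[0,0,0],[0,0,0],[0,0,0]],"grip":[40,0,0,0,0,0,0,0]}' 35
python3 -c "
from h import *
s=read_state();print(s['eef_pos'],s['force'],s['ft_torque'],s['finger_gap'])"
```

```text
clock: 4.05
eef_pos: [476.5, 301.8, 20.6]
orientation: [[0.932, 0.362, 0.0], [0.362, -0.932, 0.0], [0.0, -0.0, -1.0]]
force: [-0.3, 1.6, 1.2]
finger_gap: 11.8
finger_force: 35.0
[476.51596561 301.81172726  20.64753032] [-0.28818181  1.55051627  1.17686064] [0.2164198  0.1092409  0.00468937] 11.793582754526405
```

```bash
python3 -m jog '{"dp":[[0,0,-2],[0,0,-5],[0,0,-7],[0,0,-7],[0,0,-7]],"twist":[[0,0,0],[0,0,0],[0,0,0],[0,0,0],[0,0,0]],"grip":[0,0,0,0,0]}'
python3 -c "
from h import *
s=read_state();print(s['eef_pos'],s['force'],s['ft_torque'],s['finger_gap'],rel((538,4,90)))"
```

```text
clock: 4.55
eef_pos: [475.5, 301.0, 89.2]
orientation: [[0.932, 0.362, -0.002], [0.362, -0.932, -0.001], [-0.002, 0.0, -1.0]]
force: [-0.1, -0.3, -5.3]
finger_gap: 12.0
finger_force: 35.0
[475.49730371 300.95564792  89.16514985] [-0.05994088 -0.30039122 -5.31190953] [-0.0057332   0.02889557  0.07340967] 12.00752042773663 [-4.92 29.94 -0.06]
```

```bash
python3 -m jog '{"dp":[[-0.6,3.7,0],[-1.2,7.5,0],[-1.8,11.2,0],[-2.5,15,0],[-3.1,18.7,0],[-3.7,22.5,0],[-4.3,26.2,0],[-4.9,29.9,0]],"twist":[[0,0,-8.5],[0,0,-17],[0,0,-25.5],[0,0,-34],[0,0,-42.5],[0,0,-51],[0,0,-59.5],[0,0,-68]],"grip":[0,0,0,0,0,0,0,0]}'
python3 -m jog '{"dp":[[0,0,0],[0,0,0],[0,0,0]],"twist":[[0,0,0],[0,0,0],[0,0,0]],"grip":[0,0,0]}'
python3 - <<'E'
from h import *
s=read_state();R=s["orientation"];print(s['eef_pos'],s['force'],s['ft_torque'],np.degrees(np.arctan2(R[1,0],R[0,0])))
c=camera("wrist"); cv2.imwrite("pics/w2.png",c["img"][...,::-1]); np.savez("/tmp/w2.npz",**c)
E
```

```text
clock: 5.35
eef_pos: [536.7, 3.8, 87.6]
orientation: [[0.008, 1.0, -0.005], [1.0, -0.008, 0.001], [0.001, -0.005, -1.0]]
force: [1.0, 0.8, -5.7]
finger_gap: 12.0
finger_force: 35.0
clock: 5.65
eef_pos: [537.2, 6.0, 88.6]
orientation: [[0.014, 1.0, -0.004], [1.0, -0.014, 0.001], [0.001, -0.004, -1.0]]
force: [1.1, 0.5, -5.3]
finger_gap: 12.1
finger_force: 35.0
[537.18714807   6.03869409  88.62930869] [ 1.11325746  0.47514505 -5.34248182] [-0.03269453 -0.02018497 -0.07281848] 89.19303651936383
```

View pics/w2.png

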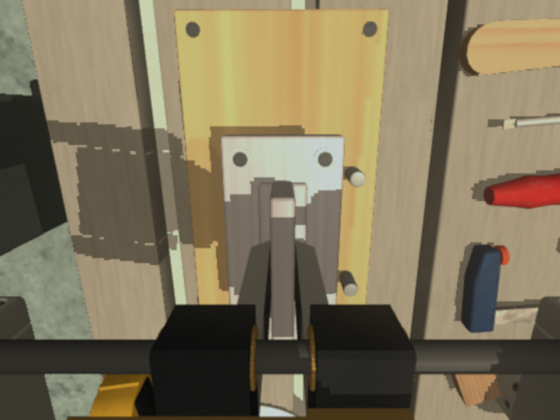

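The held bracket is aligned over the board. Its right edge (u≈340) is clear of both dowels, at (357,178) and (350,285).

```bash
python3 -m jog '{"dp":[[0,0,2],[0,0,4],[0,0,5],[0,0,5.2],[0,0,5.2],[0,0,5.2]],"twist":[[0,0,0],[0,0,0],[0,0,0],[0,0,0],[0,0,0],[0,0,0]],"grip":[0,0,0,0,0,0]}'
python3 -c "
from h import *
s=read_state();print(s['eef_pos'],s['force'],s['ft_torque'],s['orientation'])"
```

```text
clock: 6.3
eef_pos: [540.0, 5.2, 39.4]
orientation: [[0.013, 1.0, 0.002], [1.0, -0.013, -0.0], [-0.0, 0.002, -1.0]]
force: [0.1, 0.1, -5.0]
finger_gap: 12.2
finger_force: 35.0
[539.95039853   5.22499935  39.41510182] [ 0.07619184  0.08156539 -4.98030094] [-0.01752593 -0.10938092 -0.00020423] [[ 1.32656436e-02  9.99910051e-01  1.97782892e-03]
 [ 9.99911980e-01 -1.32651526e-02 -2.61125285e-04]
 [-2.34865594e-04  1.98111883e-03 -9.99998010e-01]]
```

```bash
python3 -m jog '{"dp":[[0,0,0.3],[0,0,0.4],[0,0,0.5],[0,0,0.5]],"twist":[[0,0,0],[0,0,0],[0,0,0],[0,0,0]],"grip":[0,0,0,0]}'
python3 -m jog '{"dp":[[0,0,0.1],[0,0,0.1],[0,0,0.1]],"twist":[[0,0,0],[0,0,0],[0,0,0]],"grip":[0,0,0]}'
```

```text
clock: 6.7
eef_pos: [538.9, 5.0, 33.4]
orientation: [[0.014, 1.0, -0.0], [1.0, -0.014, 0.0], [0.0, -0.0, -1.0]]
force: [-1.1, -0.3, -4.3]
finger_gap: 12.0
finger_force: 35.0
clock: 7.0
eef_pos: [539.2, 5.0, 32.7]
orientation: [[0.014, 1.0, 0.0], [1.0, -0.014, -0.0], [-0.0, 0.0, -1.0]]
force: [0.9, -0.8, -3.3]
finger_gap: 11.9
finger_force: 35.0
```

```bash
python3 -m jog '{"dp":[[0,0,0.05],[0,0,0.05],[0,0,0.05]],"twist":[[0,0,0],[0,0,0],[0,0,0]],"grip":[0,0,0]}'
python3 -c "
from h import *
s=read_state();print(s['force'],s['ft_torque'])"
```

```text
clock: 7.3
eef_pos: [539.2, 5.0, 32.6]
orientation: [[0.014, 1.0, 0.0], [1.0, -0.014, -0.0], [-0.0, 0.0, -1.0]]
force: [-2.9, -0.6, 2.9]
finger_gap: 11.5
finger_force: 35.0
[-2.8888423  -0.59195937  2.9438021 ] [-0.03219751  0.40615271  0.04253795]
```

```bash
python3 -m jog '{"dp":[[0,0,0],[0,0,0],[0,0,0],[0,0,0],[0,0,0],[0,0,0],[0,0,0],[0,0,0]],"twist":[[0,0,0],[0,0,0],[0,0,0],[0,0,0],[0,0,0],[0,0,0],[0,0,0],[0,0,0]],"grip":[20,20,20,0,0,0,0,0]}' 20
python3 -c "
from h import *
s=read_state();print(s['force'],s['ft_torque'])"
```

```text
clock: 8.1
eef_pos: [539.2, 5.1, 32.0]
orientation: [[0.014, 1.0, 0.0], [1.0, -0.014, 0.0], [0.0, 0.0, -1.0]]
force: [0.9, 0.4, -0.3]
finger_gap: 11.9
finger_force: 20.0
[ 0.91335086  0.36004572 -0.27723431] [ 0.02581922 -0.21147437  0.05984701]
```

```bash
python3 -m jog '{"dp":[[0,0.2,0],[0,0.4,0],[0,0.6,0],[0,0.7,0],[0,0.7,0]],"twist":[[0,0,0],[0,0,0],[0,0,0],[0,0,0],[0,0,0]],"grip":[0,0,0,0,0]}'
python3 -c "
from h import *
s=read_state();print(s['force'],s['ft_torque'])"
python3 -m jog '{"dp":[[0,0.1,0],[0,0.1,0],[0,0.1,0]],"twist":[[0,0,0],[0,0,0],[0,0,0]],"grip":[0,0,0]}'
python3 -c "
from h import *
s=read_state();print(s['force'],s['ft_torque'])"
```

```text
clock: 8.6
eef_pos: [542.0, 5.2, 32.2]
orientation: [[0.013, 1.0, -0.009], [1.0, -0.013, 0.0], [0.0, -0.009, -1.0]]
force: [-10.1, -0.4, 12.5]
finger_gap: 11.4
finger_force: 20.0
[-10.07412362  -0.35791934  12.51365667] [-0.04277007  1.69608705 -0.05353731]
clock: 8.9
eef_pos: [542.1, 5.2, 32.3]
orientation: [[0.013, 1.0, -0.011], [1.0, -0.013, 0.0], [0.0, -0.011, -1.0]]
force: [-13.2, 0.1, 13.9]
finger_gap: 12.2
finger_force: 20.0
[-13.2018246    0.05064763  13.89371659] [-0.10996776  2.14723004 -0.06103669]
```

```bash
python3 - <<'E'
from h import *
c=camera("wrist"); w=c["img"][...,::-1]
t=camera("top"); np.savez("/tmp/top1.npz",**t); tt=cv2.resize(t["img"][160:260,245:380,::-1],None,fx=4,fy=4,interpolation=cv2.INTER_CUBIC)
o=np.zeros((600,800,3),np.uint8); o[:400,:540]=tt; cv2.imwrite("pics/w3.png",w); cv2.imwrite("pics/t3.png",tt)
E
```

```text
(no output)
```

View pics/w3.png

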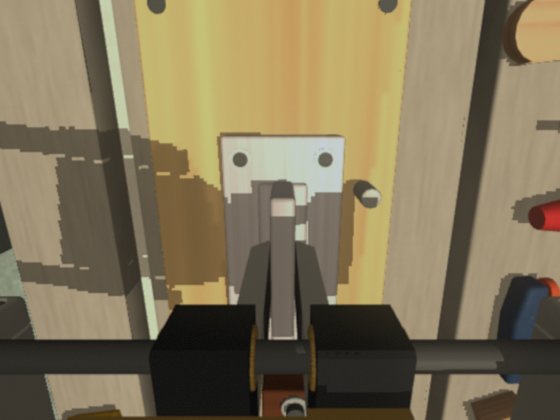

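The wrist view shows the edge (u≈340) still about 10 mm short of the dowel at (365,190). The bracket is sticking to the board because I am pressing down, so I'll unload it vertically.

```bash
python3 -m jog '{"dp":[[0,-0.2,-0.1],[0,-0.2,-0.1],[0,-0.2,-0.1]],"twist":[[0,0,0],[0,0,0],[0,0,0]],"grip":[0,0,0]}'
python3 -c "
from h import *
s=read_state();print(s['force'],s['ft_torque'])"
```

```text
clock: 9.3
eef_pos: [544.2, 5.2, 32.1]
orientation: [[0.014, 1.0, -0.002], [1.0, -0.014, 0.0], [0.0, -0.002, -1.0]]
force: [1.0, 0.5, -4.2]
finger_gap: 12.3
finger_force: 20.0
[ 0.950933    0.46972092 -4.22685853] [-0.03534135 -0.09710418  0.01288261]
```

```bash
python3 -m jog '{"dp":[[0,0.1,0],[0,0.2,0],[0,0.3,0],[0,0.3,0],[0,0.3,0]],"twist":[[0,0,0],[0,0,0],[0,0,0],[0,0,0],[0,0,0]],"grip":[0,0,0,0,0]}'
python3 -c "
from h import *
s=read_state();print(s['force'],s['ft_torque'])"
python3 -m jog '{"dp":[[0,0.1,0],[0,0.1,0],[0,0.1,0]],"twist":[[0,0,0],[0,0,0],[0,0,0]],"grip":[0,0,0]}'
python3 -c "
from h import *
s=read_state();print(s['force'],s['ft_torque'])"
```

```text
clock: 9.8
eef_pos: [548.0, 4.9, 32.9]
orientation: [[0.014, 1.0, -0.0], [1.0, -0.014, 0.0], [0.0, -0.0, -1.0]]
force: [-0.1, 0.1, -4.8]
finger_gap: 12.0
finger_force: 20.0
[-0.06864738  0.14978239 -4.84400252] [-0.059949   -0.07821517 -0.01303033]
clock: 10.1
eef_pos: [549.0, 5.0, 33.0]
orientation: [[0.014, 1.0, 0.0], [1.0, -0.014, 0.0], [0.0, 0.0, -1.0]]
force: [-0.2, -0.2, -5.4]
finger_gap: 11.8
finger_force: 20.0
[-0.23040315 -0.17481278 -5.38853573] [-0.02924168 -0.10102307 -0.01636684]
```

```bash
python3 -m jog '{"dp":[[0,0.05,0.06],[0,0.05,0.06],[0,0.05,0.06]],"twist":[[0,0,0],[0,0,0],[0,0,0]],"grip":[0,0,0]}'
python3 -c "
from h import *
s=read_state();print(s['force'],s['ft_torque'])"
python3 -m jog '{"dp":[[0,0.05,0],[0,0.05,0],[0,0.05,0]],"twist":[[0,0,0],[0,0,0],[0,0,0]],"grip":[0,0,0]}'
python3 -c "
from h import *
s=read_state();print(s['force'],s['ft_torque'])"
```

```text
clock: 10.4
eef_pos: [549.4, 4.9, 32.3]
orientation: [[0.014, 1.0, -0.0], [1.0, -0.014, -0.0], [-0.0, -0.0, -1.0]]
force: [0.2, 0.6, -5.6]
finger_gap: 11.8
finger_force: 20.0
[ 0.20188435  0.56885299 -5.64551497] [-0.04101484 -0.03600027 -0.03286372]
clock: 10.7
eef_pos: [550.0, 4.9, 32.4]
orientation: [[0.014, 1.0, 0.0], [1.0, -0.014, -0.0], [-0.0, 0.0, -1.0]]
force: [-0.4, -0.0, -5.7]
finger_gap: 12.0
finger_force: 20.0
[-0.3731089  -0.0130253  -5.67121075] [-0.02090802 -0.07200854  0.00711082]
```

```bash
for i in 1 2; do python3 -m jog '{"dp":[[0,0.05,0.02],[0,0.05,0.02],[0,0.05,0.02]],"twist":[[0,0,0],[0,0,0],[0,0,0]],"grip":[0,0,0]}' | grep -E "eef|^force"
python3 -c "
from h import *
s=read_state();print(s['force'],s['ft_torque'])"; done
```

```text
eef_pos: [550.2, 4.9, 32.1]
force: [-0.1, -0.7, -4.5]
[-0.12439241 -0.65107186 -4.52798558] [-0.05699164  0.04532486  0.01594113]
eef_pos: [550.3, 5.0, 32.0]
force: [-4.1, 0.2, -0.2]
[-4.07035222  0.15193044 -0.2232877 ] [-0.09248588  0.70870107 -0.01518105]
```

```bash
for i in 1 2; do python3 -m jog '{"dp":[[0,0.05,-0.02],[0,0.05,-0.02],[0,0.05,-0.02]],"twist":[[0,0,0],[0,0,0],[0,0,0]],"grip":[0,0,0]}' | grep -E "eef|^force"
python3 -c "
from h import *
s=read_state();print(s['force'],s['ft_torque'],s['orientation'][2])"; done
```

```text
eef_pos: [550.3, 5.0, 32.1]
force: [-5.5, -0.4, 0.3]
[-5.47381384 -0.35764095  0.29550838] [-0.09745273  0.93065855  0.0309161 ] [-5.48346559e-07 -2.51856856e-03 -9.99996828e-01]
eef_pos: [550.3, 5.0, 32.1]
force: [-6.3, -1.4, 0.3]
[-6.32838716 -1.40558508  0.34755846] [-0.08488333  1.05055411  0.01900919] [ 1.46142169e-05 -3.58722049e-03 -9.99993566e-01]
```

```bash
for i in 1 2; do python3 -m jog '{"dp":[[0,0.08,-0.03],[0,0.08,-0.03],[0,0.08,-0.03]],"twist":[[0,0,0],[0,0,0],[0,0,0]],"grip":[0,0,0]}' | grep -E "eef|^force|orie"
python3 -c "
from h import *
s=read_state();print(s['force'],s['ft_torque'],s['orientation'][2])"; done
```

```text
eef_pos: [550.4, 5.0, 32.2]
orientation: [[0.013, 1.0, -0.005], [1.0, -0.013, 0.0], [0.0, -0.005, -1.0]]
force: [-7.5, -0.2, 1.0]
[-7.50106467 -0.22536294  1.02458182] [-0.07458321  1.28427526  0.01454072] [ 2.05084934e-05 -5.22070364e-03 -9.99986372e-01]
eef_pos: [550.4, 5.0, 32.2]
orientation: [[0.013, 1.0, -0.007], [1.0, -0.013, 0.0], [0.0, -0.007, -1.0]]
force: [-8.8, -0.6, 1.4]
[-8.77286226 -0.61381395  1.35564292] [-0.18061071  1.44845432 -0.0450359 ] [ 5.24978749e-05 -6.89929341e-03 -9.99976198e-01]
```

```bash
python3 -m jog '{"dp":[[0,0.1,-0.05],[0,0.2,-0.1],[0,0.2,-0.1],[0,0.2,-0.1],[0,0.2,-0.1],[0,0.2,-0.1],[0,0.2,-0.1],[0,0.2,-0.1]],"twist":[[0,0,0],[0,0,0],[0,0,0],[0,0,0],[0,0,0],[0,0,0],[0,0,0],[0,0,0]],"grip":[0,0,0,0,0,0,0,0]}' | grep -E "eef|^force|orie"
python3 - <<'E'
from h import *
s=read_state();print(s['force'],s['ft_torque'],s['orientation'][2])
t=camera("top"); hs=cv2.resize(t["img"][160:260,245:380,::-1],None,fx=4,fy=4,interpolation=cv2.INTER_CUBIC); cv2.imwrite("pics/t4.png",hs)
E
```

```text
eef_pos: [550.5, 5.0, 32.4]
orientation: [[0.013, 1.0, -0.011], [1.0, -0.013, 0.0], [0.0, -0.011, -1.0]]
force: [-10.7, -1.0, 1.5]
[-10.65421201  -1.00351771   1.52534097] [-0.22258756  1.93475201 -0.02577279] [ 5.94608100e-05 -1.09098552e-02 -9.99940484e-01]
```

View pics/t4.png

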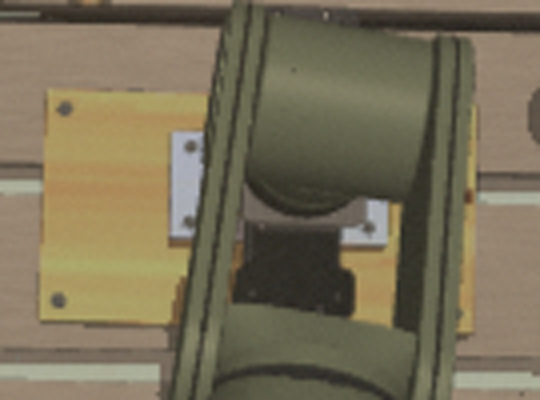

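The top view is mostly blocked by the forearm and shows only the bracket's ends, at (185,185) and (365,230). I'll check that both dowels touch with a small yaw dither under pressure.

```bash
Q='from h import *
s=read_state();R=s["orientation"];print(s["force"],s["ft_torque"],np.degrees(np.arctan2(R[1,0],R[0,0])))'
python3 -m jog '{"dp":[[0,0,0],[0,0,0],[0,0,0]],"twist":[[0,0,1],[0,0,1],[0,0,1]],"grip":[0,0,0]}' | grep -E "eef"
python3 -c "$Q"
python3 -m jog '{"dp":[[0,0,0],[0,0,0],[0,0,0],[0,0,0]],"twist":[[0,0,-1],[0,0,-2],[0,0,-2],[0,0,-2]],"grip":[0,0,0,0]}' | grep -E "eef"
python3 -c "$Q"
python3 -m jog '{"dp":[[0,0,0],[0,0,0],[0,0,0]],"twist":[[0,0,1],[0,0,1],[0,0,1]],"grip":[0,0,0]}' | grep -E "eef"
python3 -c "$Q"
```

```text
eef_pos: [550.6, 5.0, 32.4]
[-10.0492005    0.02886044   0.68595404] [-0.1550478   1.95970472  0.28347327] 88.30711574964094
eef_pos: [550.5, 5.0, 32.4]
[-10.92380336  -0.59459741   1.10202479] [-0.25388686  1.96218433 -0.31229723] 90.18452542443272
eef_pos: [550.5, 5.0, 32.4]
[-10.64257685  -0.7480687    1.42488485] [-0.21301632  1.93939496  0.03262023] 89.24901112941785
```

```bash
Q='from h import *
s=read_state();R=s["orientation"];print(s["force"],s["ft_torque"],np.degrees(np.arctan2(R[1,0],R[0,0])))'
python3 -m jog '{"dp":[[0,-0.1,-0.02],[0,-0.1,-0.02],[0,-0.1,-0.02],[-0.2,-0.1,-0.02],[-0.4,-0.1,-0.02],[-0.5,-0.1,-0.02],[-0.5,-0.1,-0.02]],"twist":[[0,0,0],[0,0,0],[0,0,0],[0,0,0],[0,0,0],[0,0,0],[0,0,0]],"grip":[0,0,0,0,0,0,0]}' 35 | grep -E "eef"
python3 -c "$Q"
```

```text
eef_pos: [550.4, 2.9, 32.6]
[-8.52541889  6.74330949 -1.07509778] [1.27874801 1.42085923 0.02736113] 89.20734206126112
```

```bash
Q='from h import *
s=read_state();R=s["orientation"];print(s["force"],s["ft_torque"],np.degrees(np.arctan2(R[1,0],R[0,0])))'
python3 -m jog '{"dp":[[-0.2,-0.05,-0.03],[-0.4,-0.05,-0.03],[-0.6,-0.05,-0.03],[-0.6,-0.05,-0.03],[-0.6,-0.05,-0.03]],"twist":[[0,0,0],[0,0,0],[0,0,0],[0,0,0],[0,0,0]],"grip":[0,0,0,0,0]}' | grep -E "eef"
python3 -c "$Q"
```

```text
eef_pos: [550.3, -4.3, 32.5]
[-5.20360405  3.38064975 -4.55762358] [0.71947863 1.11898283 0.05947312] 89.21504256418132
```

```bash
Q='from h import *
s=read_state();R=s["orientation"];print(s["force"],s["ft_torque"],np.degrees(np.arctan2(R[1,0],R[0,0])))'
python3 -m jog '{"dp":[[-0.2,0,0],[-0.4,0,0],[-0.6,0,0],[-0.6,0,0],[-0.6,0,0]],"twist":[[0,0,0],[0,0,0],[0,0,0],[0,0,0],[0,0,0]],"grip":[0,0,0,0,0]}' | grep -E "eef"
python3 -c "$Q"
python3 -m jog '{"dp":[[-0.1,0,0],[-0.2,0,0],[-0.2,0,0],[-0.2,0,0]],"twist":[[0,0,0],[0,0,0],[0,0,0],[0,0,0]],"grip":[0,0,0,0]}' | grep -E "eef"
python3 -c "$Q"
```

```text
eef_pos: [550.3, -10.3, 32.6]
[-6.998609    2.35185518 -4.12181203] [0.72578669 1.1588635  0.10520094] 89.22034443233099
eef_pos: [550.2, -12.1, 32.5]
[-6.23329229  4.21285869 -4.09991149] [0.76074351 1.08147045 0.08896105] 89.2188392980494
```

```bash
Q='from h import *
s=read_state();R=s["orientation"];print(s["force"],s["ft_torque"],np.degrees(np.arctan2(R[1,0],R[0,0])))'
for i in 1 2 3; do python3 -m jog '{"dp":[[-0.1,0,0],[-0.1,0,0],[-0.1,0,0]],"twist":[[0,0,0],[0,0,0],[0,0,0]],"grip":[0,0,0]}' | grep -E "eef"
python3 -c "$Q"; done
```

```text
eef_pos: [550.2, -13.0, 32.6]
[-6.71993695  3.85840538 -4.46657248] [0.77131105 1.11106757 0.07772393] 89.22208488889797
eef_pos: [550.2, -14.0, 32.6]
[-6.82439845  4.31254806 -3.98218779] [0.74506994 1.09743243 0.05459983] 89.21915906240577
eef_pos: [550.2, -15.0, 32.6]
[-5.42672379  4.03815807 -3.21455587] [0.78920357 1.12475067 0.05022463] 89.22025554277393
```

```bash
Q='from h import *
s=read_state();R=s["orientation"];print(s["force"],s["ft_torque"],np.degrees(np.arctan2(R[1,0],R[0,0])))'
for i in 1 2 3; do python3 -m jog '{"dp":[[-0.1,0,0],[-0.1,0,0],[-0.1,0,0]],"twist":[[0,0,0],[0,0,0],[0,0,0]],"grip":[0,0,0]}' | grep -E "eef"
python3 -c "$Q"; done
```

```text
eef_pos: [550.2, -15.9, 32.6]
[-6.05009783  3.69011941 -3.65393587] [0.76209642 1.11509536 0.10747072] 89.22118820058948
eef_pos: [550.2, -15.9, 32.6]
[-5.149175    6.893952   -4.22208858] [1.21638785 1.15445525 0.06413099] 89.21469716386106
eef_pos: [550.2, -16.0, 32.7]
[-5.28363432  9.80407052 -2.84037632] [1.64729155 1.13973012 0.04248232] 89.20373372164302
```

The stop was met at y = −15.9, as predicted. I'll press to about 10 N and hold.

```bash
Q='from h import *
s=read_state();R=s["orientation"];print(s["force"],s["ft_torque"],np.degrees(np.arctan2(R[1,0],R[0,0])))'
python3 -m jog '{"dp":[[-0.1,0.1,0],[-0.15,0.1,0],[-0.15,0.1,0],[-0.15,0.1,0],[-0.15,0.1,0],[-0.15,0.1,0],[-0.15,0.1,0],[-0.15,0.1,0]],"twist":[[0,0,0],[0,0,0],[0,0,0],[0,0,0],[0,0,0],[0,0,0],[0,0,0],[0,0,0]],"grip":[0,0,0,0,0,0,0,0]}' | grep -E "eef"
python3 -c "$Q"
```

```text
eef_pos: [550.2, -16.0, 32.7]
[-8.33389925 13.90375599 -0.26689195] [2.16198313 1.46819385 0.12676782] 89.20898942027395
```

```bash
Q='from h import *
s=read_state();R=s["orientation"];print(s["force"],s["ft_torque"],R[2])'
python3 -m jog '{"dp":[[0.1,-0.05,0.03],[0.2,-0.1,0.06],[0.3,-0.15,0.06],[0.3,-0.15,0.06],[0.3,-0.15,0.06]],"twist":[[0,0,0],[0,0,0],[0,0,0],[0,0,0],[0,0,0]],"grip":[0,0,0,0,0]}' | grep -E "eef"
python3 -c "$Q"
```

```text
eef_pos: [550.2, -15.9, 32.5]
[-5.94358161  6.10095214 -1.10776404] [1.07121993 1.17587208 0.10214126] [ 0.00443065 -0.00650723 -0.99996901]
```

```bash
Q='from h import *
s=read_state();R=s["orientation"];print(s["force"],s["ft_torque"],R[2])'
python3 -m jog '{"dp":[[0.05,-0.1,0.05],[0.1,-0.2,0.1],[0.1,-0.2,0.1],[0.1,-0.2,0.1]],"twist":[[0,0,0],[0,0,0],[0,0,0],[0,0,0]],"grip":[0,0,0,0]}' | grep -E "eef"
python3 -c "$Q"
```

```text
eef_pos: [550.1, -15.9, 32.3]
[-4.1166706   4.88741763 -2.18422747] [0.71275018 0.6945017  0.09592892] [ 0.00277811 -0.00238363 -0.9999933 ]
```

```bash
Q='from h import *
s=read_state();R=s["orientation"];print(s["force"],s["ft_torque"],R[2])'
python3 -m jog '{"dp":[[0,0,0.03],[0,0,0.06],[0,0,0.06]],"twist":[[0,0,0],[0,0,0],[0,0,0]],"grip":[0,0,0]}' | grep -E "eef"
python3 -c "$Q"
python3 -m jog '{"dp":[[0,0,0],[0,0,0],[0,0,0],[0,0,0]],"twist":[[0,0,0],[0,0,0],[0,0,0],[0,0,0]],"grip":[0,0,0,0]}' 8 | grep -E "eef"
python3 -c "$Q"
```

```text
eef_pos: [550.1, -15.9, 32.2]
[-4.91756302  3.65509926  1.72460837] [0.74171931 0.869401   0.09712026] [ 0.00278992 -0.00257497 -0.99999279]
eef_pos: [550.1, -15.9, 32.2]
[-5.14639729  4.15368097 -0.00966666] [0.7256412  0.86368896 0.01900473] [ 0.00278816 -0.00256609 -0.99999282]
```

Now open slightly, to about 28 mm and clear of the dowels, then check the readings.

```bash
Q='from h import *
s=read_state();R=s["orientation"];print(s["force"],s["ft_torque"],s["finger_gap"],R[2])'
python3 -m jog '{"dp":[[0,0,0],[0,0,0],[0,0,0],[0,0,0]],"twist":[[0,0,0],[0,0,0],[0,0,0],[0,0,0]],"grip":[20,30,30,30]}' | grep -E "eef"
python3 -c "$Q"
```

```text
eef_pos: [552.5, -18.0, 33.0]
[0.21600577 0.53481574 0.18123977] [-0.02047213 -0.08737438 -0.01885811] 27.969227150732127 [-5.05555645e-04  2.53075156e-03 -9.99996670e-01]
```

```bash
python3 -m jog '{"dp":[[-0.2,-0.2,-1],[-0.2,-0.2,-4],[-0.2,-0.2,-8],[-0.2,-0.2,-12],[0,0,-16],[0,0,-16],[0,0,-16]],"twist":[[0,0,0],[0,0,0],[0,0,0],[0,0,0],[0,0,0],[0,0,0],[0,0,0]],"grip":[30,30,30,30,30,30,30]}' | grep -E "eef|^force"
python3 -m jog '{"dp":[[5,0,0],[10,0,0],[15,0,0],[20,0,0],[25,0,0],[25,0,0],[25,0,0],[25,0,0]],"twist":[[0,0,0],[0,0,0],[0,0,0],[0,0,0],[0,0,0],[0,0,0],[0,0,0],[0,0,0]],"grip":[30,30,30,30,30,30,30,30]}' | grep -E "clock|eef|^force"
python3 - <<'E'
from h import *
t=camera("top"); np.savez("/tmp/top2.npz",**t); cv2.imwrite("pics/t5.png",cv2.resize(t["img"][130:300,140:430,::-1],None,fx=2.7,fy=2.7,interpolation=cv2.INTER_CUBIC))
P,ok=cloud(t); z=np.where(ok,P[...,2],0)
m=box(245,372,172,252)
rect(plane(t,66),big(m&(z>54)&(z<80)&box(285,345,192,225)),"rib")
E
```

```text
eef_pos: [552.3, -17.9, 194.3]
force: [-0.3, -0.8, -0.3]
clock: 22.55
eef_pos: [553.8, 231.1, 190.8]
force: [-0.3, -0.9, -0.1]
rib n 189 c [549.  -15.8] size [12.4 89.2] long-axis deg 91.2 z [66. 66. 66.]
```

View pics/t5.png

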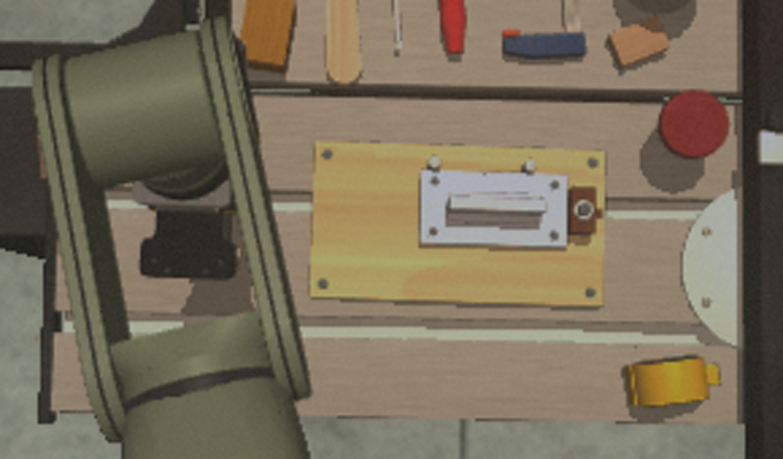

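The bracket sits parallel to the board, against both dowels at (433,163) and (530,165) and the stop at (583,209). The jar and tape have not moved. I'll make one numeric check of the alignment.

```bash
python3 - <<'E'
from h import *
t=dict(np.load("/tmp/top2.npz")); hsv=cv2.cvtColor(t["img"],cv2.COLOR_RGB2HSV)
f=box(292,352,192,224)&(hsv[...,1]<45); f=cv2.morphologyEx(big(f).astype(np.uint8),cv2.MORPH_CLOSE,np.ones((5,5)))>0
rect(plane(t,26),f,"foot")
P,ok=cloud(t); z=np.where(ok,P[...,2],0)
for n,zmin,h,b in(("jar",60,80,box(380,412,160,190)),("tape",47,62,box(368,412,258,285)),("stop",32,42,box(350,368,195,222))): rect(plane(t,h),big(b&(z>zmin)),n)
# y-edge profile: subpixel front edge on the near side, per column
g=t["img"].astype(float); s=(g.max(-1)-g.min(-1))
cols=list(range(300,348,4)); print([(c,) for c in cols][:0])
X=plane(t,26)
far=[];near=[]
for c in cols:
    v=np.where(f[:,c])[0]; far.append(X[v.min(),c][:2]); near.append(X[v.max(),c][:2])
for e in(far,near):
    e=np.array(e); k=np.polyfit(e[:,1],e[:,0],1); print("edge angle",90-np.degrees(np.arctan(k[0])), "x at mid",e[:,0].mean())
E
```

```text
foot n 1495 c [550.8 -14.5] size [ 74.4 137.9] long-axis deg 90.43 z [26. 26. 26.]
jar n 537 c [ 625.6 -192.3] size [62.5 61.7] long-axis deg 0.08 z [80. 80. 80.]
tape n 361 c [ 391.2 -178. ] size [39.8 58.4] long-axis deg 97.42 z [62. 62. 62.]
stop n 178 c [548.  -97.6] size [43.3 22.7] long-axis deg 0.41 z [42. 42. 42.]
[]
edge angle 90.00430004474396 x at mid 583.2047308125823
edge angle 89.28018944807565 x at mid 515.3285299854557
```

```bash
python3 -m jog '{"dp":[[-5,0,-2],[-10,0,-3],[-15,0,-3],[-20,0,-3],[-25,0,-3],[-30,0,-3],[-35,0,-3],[-35,0,-3]],"twist":[[0,0,0],[0,0,0],[0,0,0],[0,0,0],[0,0,0],[0,0,0],[0,0,0],[0,0,0]],"grip":[30,30,30,30,30,30,30,30]}' | grep -E "clock|eef|^force"
python3 -m jog '{"dp":[[0,0,0],[0,0,0],[0,0,0],[0,0,0]],"twist":[[0,0,0],[0,0,0],[0,0,0],[0,0,0]],"grip":[30,30,30,30]}' | grep -E "clock|eef|^force"
python3 - <<'E'
from h import *
c=camera("wrist"); cv2.imwrite("pics/w6.png",c["img"][...,::-1]); np.savez("/tmp/w6.npz",**c)
E
```

```text
clock: 23.4
eef_pos: [548.6, -124.8, 222.2]
force: [0.2, 1.4, 0.6]
clock: 23.8
eef_pos: [549.9, -116.1, 222.3]
force: [-0.2, -1.2, -0.1]
```

View pics/w6.png

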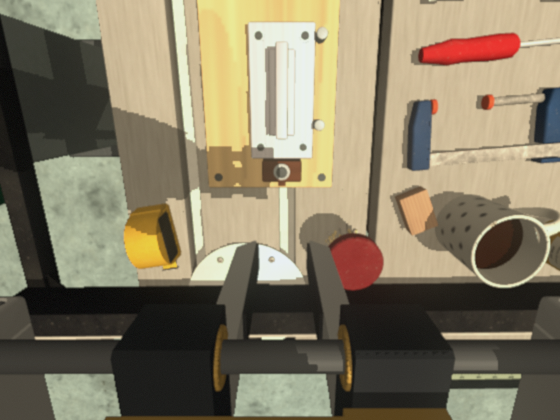

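The wrist view shows the bracket's long edge (u≈313) at both dowels, (320,34) and (318,125), and its end (v≈158) at the stop, (281,170). No gap is visible, and the gripper is clear.

```bash
python3 -c "
from workcell import *
print(hand_in())"
```

```text
the job is handed in; nothing more can be done
None
```

The bracket is lying flat on the jig board, released, touching both dowels and the end stop; presses peaked at about 11 N on the dowels and 14 N on the stop, and I handed the job in at about 24 s of the 72 s limit.

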